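Pick the jar from the back of the stock lane

ROBOT

A 7-joint arm with a two-finger parallel gripper is mounted at the origin on the work surface. World frame = base frame: x ahead of the robot, y to its left, z up, the work surface at z = 0. Lengths are in mm, angles in rad, forces in N, time in s.
With the tool pointing down it reaches from about 400 to 900 mm from the base axis. Payload 5.6 kg.
Tool frame: the origin (TCP) lies midway between the tips of the shut fingers; the grasp point (between the pads) lies 19 mm behind it; z points along the fingers, y is the line along which they close (so a half turn about z gives the same grasp; the last joint's range is limited). The gripper opens to 92 mm and grips with 3 to 60 N. Pads are 20 mm wide; open, the fingers measure 128 mm over their backs; the gripper's body (75 mm by 189 mm) begins 69 mm behind the grasp point.
Start: joints at [-1.271, 0.468, -0.012, 1.603, 0.006, 1.071, -0.056], TCP at [218.524, 612.174, 193.192] pointing down, gripper open.
Joint ranges: [-2.53, 2.53], [-0.31, 2.02], [-1.57, 1.55], [0.28, 2.44], [-1.29, 4.43], [0.15, 1.84], [-2.92, 2.92]. Speed limits (rad/s): [2.57, 2.57, 3.14, 3.14, 3.14, 3.14, 3.14].

INTERFACE

Orientations are given as a rotation vector (axis times angle).
In Python, from cell import robot, grip, kin, viewer gives the robot as it stands. Calls block until the motion is done:
- robot.movep(position, orientation): joint-space move of the TCP to a pose.
- robot.servo_line(position, feed=150, rotation=None): straight line of the TCP; rotation=None keeps the orientation; feed is the mean speed in mm/s.
- robot.goto_joints(angles): joint-space move.
- grip(opening, newtons=None): opening from 0.0 (shut) to 1.0 (fully open); newtons is the grip in N (None keeps the last); returns when the fingers have stopped.
- robot.hold(seconds).
- kin.ik(position, orientation): joint angles nearest the present ones, or None.
- robot.observe(): the state.
- viewer.read_camera(name): name is "side" or "top" or "wrist"; returns the picture (420x560x3 uint8, red, green, blue); there is no depth.
- viewer.camera_info(name): a dict with "camera_matrix" (3x3 intrinsics, pixels), "R" (3x3) and "t" (3): a world point X has camera coordinates R X + t. Camera axes: x right, y down, z forward; pixel columns grow to the right and rows downward; lengths in mm; the calibration is good to about 2 mm. A picture is of the moment at which its call begins: read the wrist's pose just before it. camera_info takes no time and is no camera call; for the wrist camera it gives the pose at the moment of the call.
A pose or a line that the arm cannot do raises robot.IKError and nothing moves.
- robot.job_done(): hands the job in; it is judged then, once.
Trained networks look in the newest picture that a camera, given by its name, has taken for a name from the list of things; names that differ only in an ending like _2 or _b are one class to them, and where a whole thing is asked for, a point or a joint stands for the part that bears it (a point fixed in the world has none). Each returns a list of dicts, best first, with "confidence" (0 to 1); they miss things now and then, are a little off and sometimes report something else, mostly with a low value. They report only what shows in the picture. A call takes as long as a camera call. They do not tell look-alikes from the thing itself.
- viewer.silhouettes(name, camera): "mask" (420x560 bool, what is visible of it).
- viewer.pinpoint(name, camera): "at" ([x, y, z] in mm, in the coordinates of the camera as it stood for that picture, good to about 4 mm: a listed point, or the origin of a listed thing).
The state is a dict: "t": time; "joints": joint angles; "joint_velocities": joint speeds; "joint_torque": joint torques, N m; "tcp_pos": TCP position; "tcp_rot": TCP orientation; "contact_force": force on the tool from outside, world axes, zero at the start; "wrist_torque": the same for the moment, N m; "grip_width": opening from 0.0 (shut) to 1.0 (fully open); "grip_force": force on a finger pad.
Only numpy, scipy, OpenCV 4.12 (cv2) and the standard library are available. Lean on these libraries where they do the work, as an engineer would, in place of code of your own. Each camera call takes 0.05 s, during which the arm holds its last target. There are 200 camera calls.

TASK

The squat honey jar at the back of the plywood stock lane has been ordered: first move the two tall packages that stand in front of it out of the lane and stand both, upright, in the shallow grey side tray, leaving the jar where it is. Then, with both still in the tray, set the jar upright in the open shipping carton, centred on the round pad, and finally stand each tall package back in the lane where it stood at the start (same place, same order, square to the lane). Set each thing down gently without dropping it, knock nothing over, and leave the tape roll, the glue bottle and the small box alone.

Things in the scene. Friction and masses are not known exactly. Their poses are not given: they have to be found in the camera images.
- pack_c (a point): Tall plain cardboard box-shaped package, 50 (its x) by 56 (its y) by 120 mm high, 0.25 kg. This point is its centre, 60 mm above its underside; z up, x along the lane at the start. It stands in the first or second place from the lane's open end (drawn afresh), 12 mm from its neighbour. Grip it near the top, above the lane's walls, across the lane.
- canister_c (a point): Tall round steel canister with a lid and paper band, 54 mm in diameter, 134 mm high, 0.28 kg. This point is its centre, 67 mm above its underside; z up. It stands in the other of the lane's two front places. Grip it near the top, above the lane's walls, across the lane.
- jar_c (a point): Squat amber honey jar with brass lid, 60 mm in diameter, 52 mm high, 0.3 kg. This point is its centre, 26 mm above its underside; z up. It stands at the back of the lane: 10 mm to either side wall, 12 mm to the package before it, 27 mm to the back wall. With the tall ones gone, grip it at half height along the lane's length (one finger before it, one behind).
- lane: Fixed plywood trough, open on top and at its front end. Origin at table height on its centre line; x runs from the open end (-111 mm, nearer the robot) to the back (+125 mm). Floor 6 mm thick; side walls 6 mm thick, 60 mm high, inner faces at y = +-40 mm; back wall 60 mm high, inner face x = +119 mm. The tall packages start near x = -74 and -8, the jar near x = +62 mm, all at y = 0.
- tray: Shallow grey plastic side tray, fixed, empty at the start, 210 (x) by 170 (y) mm outside; walls 4 mm thick, 20 mm high; floor 4 mm thick. Origin at table height at its centre, z up. Both tall packages fit side by side along its x, for example centred 50 mm either side of the origin.
- carton: Open cardboard shipping carton, fixed, 158 by 158 mm outside; walls 4 mm thick, 70 mm high, folded-out flaps reaching 95 mm from the centre. On its floor, in the middle, a flat round whitish pad, 80 mm in diameter, top 7 mm above the table. Origin at table height at the centre of carton and pad; z up, x and y along the walls.
- tape: Bystander: roll of clear tape lying flat at the left of the work, 100 mm in diameter, 45 mm high; origin at the centre of its underside. Not to be moved.
- glue: Bystander: upright white glue bottle at the right of the work, 44 mm in diameter, 100 mm high; origin at the centre of its underside. Not to be moved.
- smallbox: Bystander: small low cardboard box at the near right of the work, 60 by 50 by 35 mm high; origin at the centre of its underside. Not to be moved.
There are look-alikes about, which are no part of the job. Of the things that look like the carton, take the one that is nearest to the robot's base at the start.

How it is judged:
By the outcome, as a careful person would: the job done as asked, in the order asked, and still so for the second after the job is handed in, with the robot touching nothing.
It also fails if it takes over 141 s, if anything falls off the work surface, if the arm or the gripper's body presses on something with over 40 N, if the wrist force passes 120 N, or if a joint passes its speed limit or range.

## Working session

There is one attempt and no reset: what is moved stays moved. The work goes in short steps, each a Python script; the robot and the scene stay as the last script left them, time stands still between calls to the robot, and variables do not carry over. Pictures are saved under pics/ and viewed, at most 14 in all, crops included, and the job is handed in when it is done.

```bash
mkdir -p pics; ls
cat > h.py <<'E'
import numpy as np, cv2
from cell import robot, grip, kin, viewer
def snap(cam,fn=None):
    info=viewer.camera_info(cam); im=viewer.read_camera(cam)
    if fn: cv2.imwrite('pics/'+fn,im[:,:,::-1])
    return im,info
def pin(name,cam,info):
    R=np.array(info['R']);t=np.array(info['t'])
    return [(round(d['confidence'],2),(R.T@(np.array(d['at'])-t)).round(1)) for d in viewer.pinpoint(name,cam)]
def ray(info,u,v,z):
    K=np.array(info['camera_matrix']);R=np.array(info['R']);t=np.array(info['t'])
    d=R.T@np.linalg.inv(K)@[u,v,1]; c=-R.T@t
    return c+d*(z-c[2])/d[2]
def proj(info,X):
    p=np.array(info['camera_matrix'])@(np.array(info['R'])@np.array(X)+np.array(info['t'])); return p[:2]/p[2]
E
python3 - <<'E'
from h import *
o=robot.observe();print(o['t'],o['tcp_pos'],o['tcp_rot'],o['grip_width'])
for c in ['top','side']:
    im,info=snap(c,c+'1.png')
    print(c)
    for n in ['pack_c','canister_c','jar_c','lane','tray','carton','tape','glue','smallbox']:
        print(n,pin(n,c,info))
E
```

```text
pics
0.0 [218.3716728  611.57608554 192.27043306] [-5.35955652e-01 -3.09539171e+00  2.72117972e-03] 0.9976002240213838
top
pack_c [(0.53, array([481.2,   4.6,  69. ]))]
canister_c [(0.65, array([550.4,   1.4,  76.9])), (0.34, array([530.9, 257. ,   3.5]))]
jar_c [(0.8, array([613.8,  10.3,  34.5]))]
lane [(0.23, array([616. ,  10.9,  34.7]))]
tray [(0.96, array([ 5.350e+02, -2.776e+02, -3.000e-01])), (0.69, array([ 4.588e+02, -4.909e+02, -4.000e-01]))]
carton [(0.74, array([786.7, 225.3,   3.4])), (0.72, array([531.8, 255. ,   2.2]))]
tape [(0.95, array([546.3, 477.5,   4. ]))]
glue [(0.51, array([ 457.4, -492.5,   -2.2]))]
smallbox [(0.79, array([ 2.917e+02, -3.591e+02,  3.000e-01]))]
side
pack_c [(0.63, array([479.4,   7.1,  63.1]))]
canister_c [(0.61, array([543.7,   5.1,  69.6]))]
jar_c [(0.52, array([6.16e+02, 5.00e-01, 3.21e+01]))]
lane [(0.69, array([551.3,   4. ,  -0.8])), (0.33, array([531.3, 253.6,   3.4]))]
tray []
carton [(0.88, array([789.2, 218. ,   3.3])), (0.58, array([531.2, 253.9,   3.3]))]
tape [(0.73, array([548.7, 477. ,  -1.1]))]
glue [(0.61, array([ 459.2, -490.5,    3.8])), (0.29, array([544.2, 476.1,  -0.8]))]
smallbox [(0.81, array([ 294.9, -362.9,    0.5])), (0.37, array([547.3, 474.7,  -1.2]))]
```

View pics/top1.png

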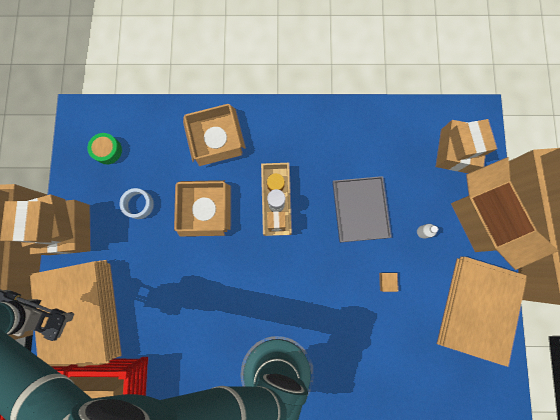

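View pics/side1.png

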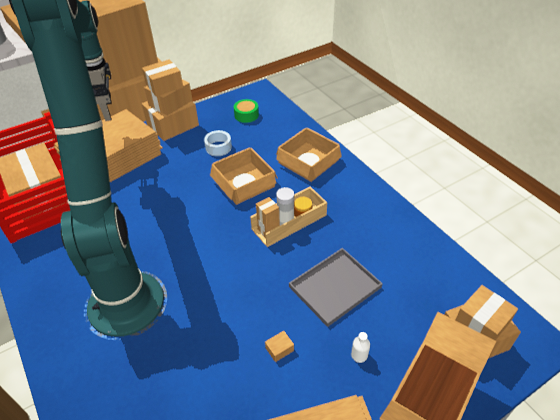

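The side and top pictures agree. The carton candidates are at top (203,208) ≈ [531,254] and (214,133) ≈ [788,221], and the near one is the one to use. The lane runs (276,165–235), with the pack in front (276,222), the canister second (276,199) and the jar behind (275,182). The tray is at (362,209). Next I'll take a close look from the wrist.

```bash
cat >> h.py <<'E'
def rv(yaw=0.):
    """tool down, closing line along world y turned by yaw about z"""
    a=np.pi/2+yaw/2; return np.pi*np.array([np.cos(a),np.sin(a),0])
E
python3 - <<'E'
from h import *
for k,p in dict(carton=[470,254,420],lane=[480,4,420],tray=[470,-277,420]).items():
    robot.movep(p,rv()); robot.hold(.3)
    im,info=snap('wrist','w_'+k+'.png')
    o=robot.observe(); print(k,round(o['t'],2),o['tcp_pos'].round(1),(-np.array(info['R']).T@info['t']).round(1),o['joints'].round(2))
    for n in dict(carton=['carton'],lane=['pack_c','canister_c','jar_c','lane'],tray=['tray'])[k]: print(n,pin(n,'wrist',info))
print(o['contact_force'])
E
```

```text
carton 3.14 [469.9 254.3 419.8] [389.8 254.2 611.5] [-0.7   0.12  0.15  1.57 -0.02  1.46  1.03]
carton [(0.97, array([791.1, 220.4,   2.6])), (0.68, array([529.3, 250.7,   1.4])), (0.46, array([546.7, 477.3,   1.2]))]
lane 4.53 [480.1   4.7 419.8] [400.    4.6 611.6] [-0.43 -0.    0.35  1.69  0.    1.45  1.5 ]
pack_c [(0.93, array([479.9,   6.6,  68.2]))]
canister_c [(0.94, array([545.7,   2.5,  75.7]))]
jar_c [(0.94, array([617. ,   8.6,  33.4]))]
lane []
tray 6.16 [ 470.3 -276.3  420. ] [ 390.2 -276.5  611.8] [-0.13  0.14  0.69  1.57 -0.09  1.46  2.14]
tray [(0.77, array([ 532. , -280.3,    1. ]))]
[-0.3531103  -0.58365508  0.1075582 ]
```

Run:
```python
import cv2
a=cv2.imread('pics/w_lane.png');b=cv2.imread('pics/w_tray.png');c=cv2.imread('pics/w_carton.png')
cv2.imwrite('pics/lane2.png',cv2.resize(a[:, :],(800,600)))
import numpy as np
cv2.imwrite('pics/tc.png',np.hstack([cv2.resize(b,(400,300)),cv2.resize(c,(400,300))]))
```

```text
(no output)
```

View pics/lane2.png

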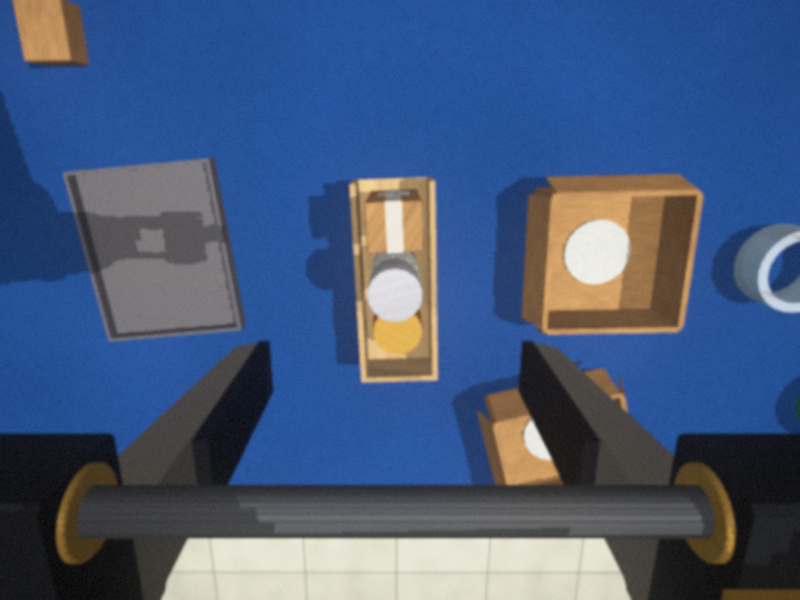

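View pics/tc.png

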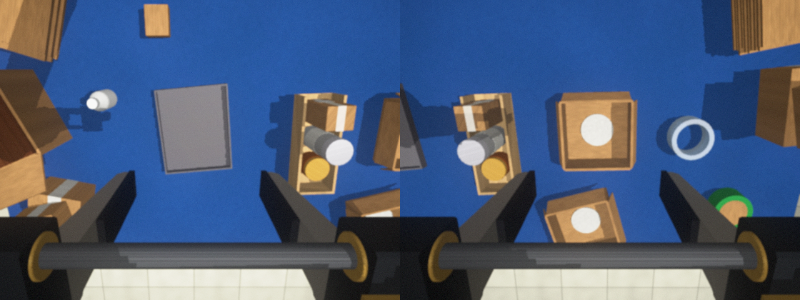

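Lane picture: pack (395,222), canister (394,292) and jar (397,333) stand in the lane, whose rim corners are (350,181), (435,178), (438,380) and (362,382). The tray/carton picture shows an empty tray with corners (154,90), (227,84), (231,168), (166,173), and the near carton with its pad at (597,130). I'll compute the poses and hover over the lane for a close look.

Run:
```python
from h import *
def go(p,k):
    robot.movep(p,rv()); robot.hold(.3); return snap('wrist',k)
im,info=go([470,-277,420],None)
c=[ray(info,u*1.4,v*1.4,20) for u,v in [(154,90),(227,84),(231,168),(166,173)]]
print('tray corners',np.array(c).round(0).tolist(),np.mean(c,0).round(1))
im,info=go([450,4,330],'lane3.png')
for n in ['pack_c','canister_c','jar_c']: print(n,pin(n,'wrist',info))
np.savez('lane3',**{k:info[k] for k in('camera_matrix','R','t')})
for x in(-74,-8,62): print(proj(info,[553+x,4,6]).round())
cv2.imwrite('pics/lane3b.png',cv2.resize(im[60:300,150:430,::-1],(700,600)))
```

```text
tray corners [[436.0, -377.0, 20.0], [422.0, -209.0, 20.0], [629.0, -192.0, 20.0], [642.0, -357.0, 20.0]] [ 532.2 -283.7   20. ]
pack_c []
canister_c [(0.9, array([543.5,   4.8,  76.5]))]
jar_c [(0.88, array([616.1,   7.1,  32.4]))]
[277. 173.]
[277. 215.]
[277. 256.]
```

View pics/lane3b.png

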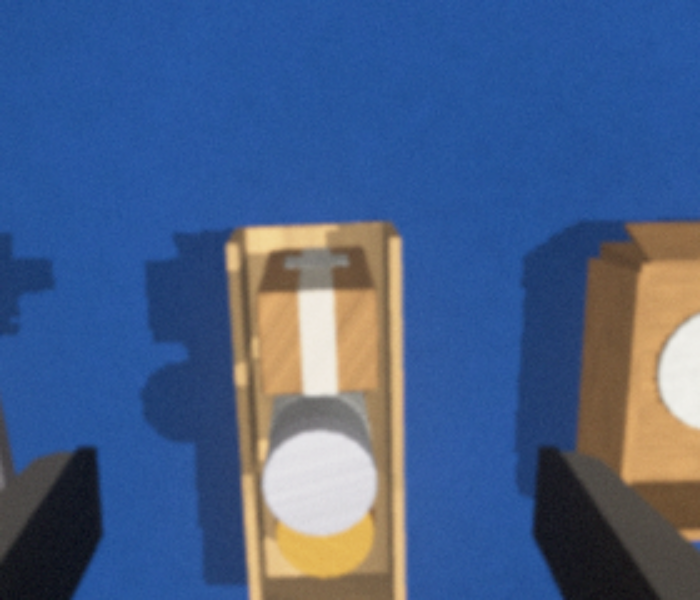

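The crop shows the pack top with corners (259,290), (377,290), (378,390), (262,393), the canister lid at (320,483), and the lane rim running (227,245)→(248,595) and (402,237)→(406,595).

Run:
```python
from h import *
i=np.load('lane3.npz')
P=lambda u,v,z: ray(i,150+u/2.5,60+v/2.5,z).round(1)
for a in [(259,290,126),(377,290,126),(378,390,126),(262,393,126),(320,483,140),(227,245,60),(248,595,60),(402,237,60),(406,595,60)]: print(a,P(*a))
j={k:np.array(i[k]) for k in i}
# lane2 picture used pose TCP[480,4]: camera at (400,4.6,611.6), same R
c=np.array([400,4.6,611.6]); l=dict(j); l['t']=-j['R']@c
for u,v in [(350,181),(435,178),(438,380),(362,382)]: print(ray(l,u*.7,v*.7,60).round(1))
print('pack top',[ray(l,u*.7,v*.7,126).round(1) for u,v in[(395,222)]],'jar? lid vis')
```

```text
(259, 290, 126) [457.  -22.9 126. ]
(377, 290, 126) [457.   31.3 126. ]
(378, 390, 126) [505.5  32.7 126. ]
(262, 393, 126) [507.  -22.4 126. ]
(320, 483, 140) [547.1   5.1 140. ]
(227, 245, 60) [447.2 -43.6  60. ]
(248, 595, 60) [656.9 -37.4  60. ]
(402, 237, 60) [443.1  48.6  60. ]
(406, 595, 60) [657.1  56.7  60. ]
[443.8 -43.4  60. ]
[440.7  47.9  60. ]
[680.   56.8  60. ]
[682.5 -35.2  60. ]
pack top [array([477.5,   4.9, 126. ])] jar? lid vis
```

The lane is at about (554.8, 6.3) with yaw 0.034, and the tray at about (532, -282) with yaw 0.08. I'll move the pack first.

```bash
cat >> h.py <<'E'
LY=0.034; LC=np.array([554.8,6.3])
TY=0.08; TC=np.array([532.,-282.])
def at(c,yaw,x,y=0): return np.array(c)+[x*np.cos(yaw)-y*np.sin(yaw),x*np.sin(yaw)+y*np.cos(yaw)]
def fz(n=3):
    v=[]
    for _ in range(n): robot.hold(.03); v.append(robot.observe()['contact_force'])
    return np.mean(v,0)
def line(xy,z,feed=150,rot=None): robot.servo_line([*xy,z],feed=feed,rotation=rot)
def pick(xy,z,rot,opening,N=20,up=100):
    robot.movep([*xy,z+70],rot); grip(opening); line(xy,z,80); robot.hold(.1)
    grip(0.,N); o=robot.observe(); print('gripped w',o['grip_width']*92,'F',o['grip_force'])
    line(xy,z+15,40); line(xy,z+up,150); print('air',fz().round(1))
def place(xy,z,opening,up=100,rot=None,feed=250):
    """carry level, lower, touch down by force, release, rise"""
    line(xy,robot.observe()['tcp_pos'][2],feed,rot); line(xy,z+15,120); line(xy,z+3,30); f0=fz()[2]
    zz=z+3
    while zz>z-4:
        zz-=.7; line(xy,zz,10)
        if fz(2)[2]-f0>1.2: break
    o=robot.observe(); print('down at',o['tcp_pos'].round(1),'exp',z,'dF',round(o['contact_force'][2]-f0,1))
    grip(opening); robot.hold(.2); line(xy,zz+up,150); o=robot.observe(); print('t',round(o['t'],1),'w',o['grip_width'])
E
python3 - <<'E'
from h import *
pick(at(LC,LY,-74),86,rv(LY),.95)
place(at(TC,TY,-50),84,.95)
im,info=snap('side','s2.png')
E
```

```text
gripped w 55.99440925387572 F 19.972093999385834
air [ 0.2  0.3 -1.7]
down at [ 482.4 -286.2   84. ] exp 84 dF 6.8
t 18.6 w 0.9490184005270265
```

View pics/s2.png

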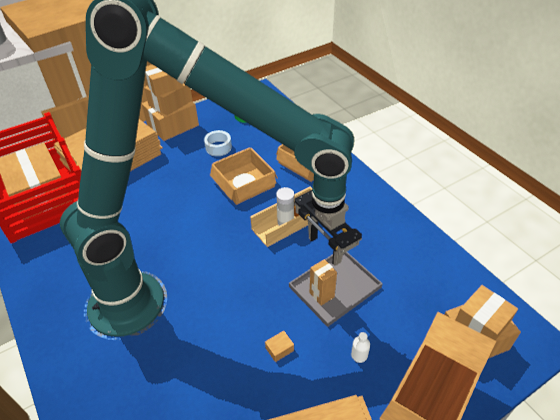

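The pack stands upright in the tray at (322,285) and the canister is untouched at (286,205). Canister next, followed by a look at the jar.

Run:
```python
from h import *
pick(at(LC,LY,-8),92,rv(LY),.95,up=110)
place(at(TC,TY,50),90,.95,up=110)
snap('side','s3.png')
robot.movep([*at(LC,LY,-70),280],rv(LY)); robot.hold(.3)
im,info=snap('wrist','lane4.png'); print(pin('jar_c','wrist',info))
np.savez('lane4',**{k:info[k] for k in('camera_matrix','R','t')})
s=cv2.imread('pics/s3.png')[150:360,230:430]
cv2.imwrite('pics/v4.png',np.hstack([cv2.resize(im[100:350,170:390,::-1],(440,500)),cv2.resize(s,(350,500))]))
print(robot.observe()['t'])
```

```text
gripped w 53.16676713734947 F 19.97123343637213
air [ 0.4  0.1 -2.6]
down at [ 582.2 -278.1   90. ] exp 90 dF 5.6
t 29.3 w 0.9483104993325383
[(0.92, array([614.7,   8.6,  34.5]))]
30.9667
```

View pics/v4.png

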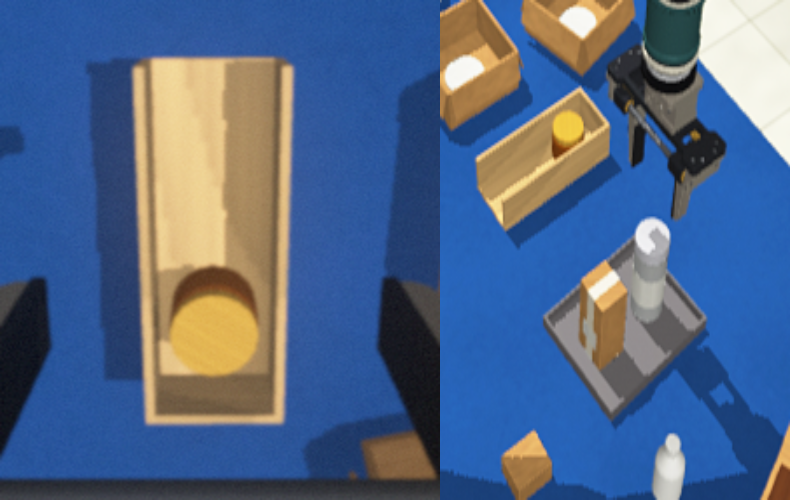

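Both tall packages stand upright in the tray. In the wrist crop the jar lid is at (214,335), with the lane's front rim at (134..292,66) and its back rim at (146..283,423).

Run:
```python
from h import *
i=np.load('lane4.npz')
P=lambda u,v,z: ray(i,170+u/2,100+v/2,z).round(1)
print('jar',P(214,335,58),[P(*a) for a in [(134,66,60),(292,66,60),(146,423,60),(283,423,60),(214,412,60)]],'nominal',at(LC,LY,62))
robot.movep([470,250,380],rv()); robot.hold(.3)
im,info=snap('wrist','ct.png'); print(robot.observe()['t'],pin('carton','wrist',info))
# white pad
hsv=cv2.cvtColor(im,cv2.COLOR_RGB2HSV); m=((hsv[...,1]<50)&(hsv[...,2]>150)).astype(np.uint8)
c0=proj(info,[531,254,7]); n,l,st,ce=cv2.connectedComponentsWithStats(m)
for k in range(1,n):
    if st[k,4]>200: print(st[k],ce[k],ray(info,*ce[k],7).round(1))
print(c0); x,y=map(int,c0); print(cv2.imwrite('pics/ct2.png',cv2.resize(im[max(0,y-110):y+110,max(0,x-130):x+130,::-1],(780,600))))
```

```text
jar [616.5   8.2  58. ] [array([446. , -43.6,  60. ]), array([443. ,  47.3,  60. ]), array([682.2, -35.2,  60. ]), array([679.2,  56.7,  60. ]), array([672.3,  10.1,  60. ])] nominal [616.76416745   8.40759388]
32.35 [(0.8, array([530.9, 248.9,   2.1])), (0.72, array([785.7, 216. ,   5.9]))]
[ 255  164   48   47 1788] [278.61577181 186.62975391] [531.8 252.7   7. ]
[ 391  170   64   61 1195] [422.48702929 199.69874477] [554.6 493.    7. ]
[ 241  302   43   38 1263] [262.09659541 320.28661916] [787.5 222.3   7. ]
[ 121  389  313   31 9307] [277.34339744 404.32029655] [984.  250.5   7. ]
[279.37736808 186.13525703]
True
```

View pics/ct2.png

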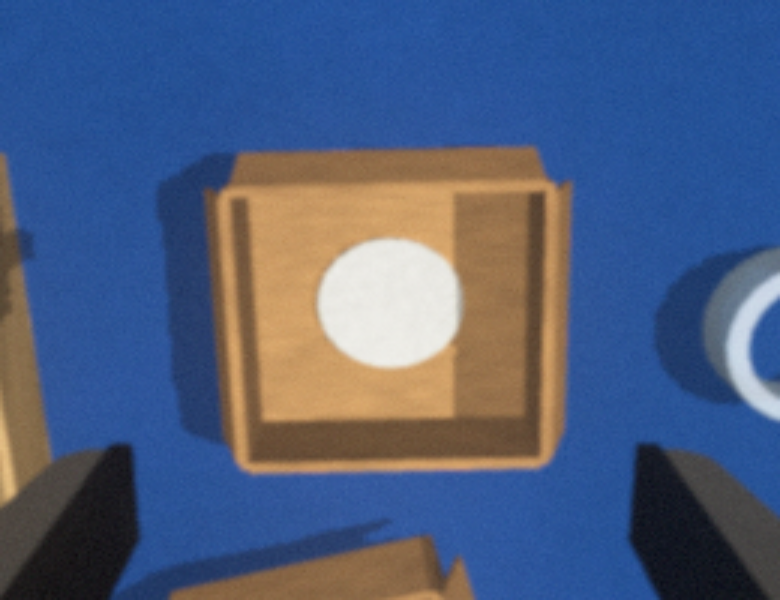

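The near carton is whole and empty, with its pad centred at crop (390,302) → (532,253). Now the jar.

Run:
```python
from h import *
J=[616.6,8.3]; C=[532.,253.]
for s in(1,-1):
    r=rv(LY+s*np.pi/2); q=[kin.ik([*p,z],r) for p in(J,C) for z in(13,150)]; print(s,[None if a is None else np.round(a[6],2) for a in q])
s=-1 if all(a is not None for a in q) and abs(q[0][6])<2.5 else 1
r=rv(LY+s*np.pi/2); print('use',s)
robot.movep([*J,150],r); grip(.76); robot.hold(.2); o=robot.observe(); print(o['tcp_pos'].round(1),o['grip_width']*92)
f0=fz(); line(J,60,100)
for z in (45,30,20,13):
    line(J,z,50); f=fz()-f0; print(z,f.round(1))
    if np.abs(f).max()>4: raise SystemExit('contact')
grip(0.,25); o=robot.observe(); print('w',o['grip_width']*92,o['grip_force'],o['contact_force'].round(1))
line(J,28,40); line(J,130,120); print(fz().round(1),robot.observe()['t'])
```

```text
1 [np.float64(2.62), np.float64(2.67), np.float64(2.91), np.float64(2.84)]
-1 [np.float64(0.45), np.float64(0.38), np.float64(0.03), np.float64(-0.13)]
use -1
[616.6   8.3 150. ] 70.08341183748577
45 [-0.   0.8 -0.7]
30 [ 0.4  0.3 -0.2]
20 [ 0.5 -0.4 -0.7]
13 [ 0.  -0.4 -0.6]
w 59.32708686749578 25.00002350891009 [0.3 0.6 1.2]
[-0.2 -0.1 -2.3] 39.45
```

Run:
```python
from h import *
C=[532.,253.]
place(C,14,.78,up=150,feed=200)
robot.movep([440,253,380],rv()); robot.hold(.3)
im,info=snap('wrist','jar5.png'); print(pin('jar_c','wrist',info),robot.observe()['t'])
x,y=map(int,proj(info,[532,253,30]))
cv2.imwrite('pics/jar5b.png',cv2.resize(im[y-70:y+70,x-90:x+90,::-1],(720,560),interpolation=cv2.INTER_CUBIC))
hsv=cv2.cvtColor(im,cv2.COLOR_RGB2HSV);m=np.zeros(im.shape[:2],np.uint8)
m[(hsv[...,0]>18)&(hsv[...,0]<30)&(hsv[...,1]>150)&(hsv[...,2]>140)]=1
n,l,st,ce=cv2.connectedComponentsWithStats(m)
for k in range(1,n):
    if st[k,4]>200: print(st[k],ce[k],ray(info,*ce[k],59).round(1))
print(x-90,y-70,[ (p,ray(info,x-90+p[0]/4,y-70+p[1]/4,59).round(1)) for p in[(360,280)]])
np.savez('jar5',**{k:info[k] for k in('camera_matrix','R','t')})
```

```text
down at [532.  253.1  14.1] exp 14 dF 8.5
t 45.9 w 0.7820932185825188
[(0.69, array([532.4, 253.1,  35.5]))] 47.2833
[ 259  197   35   35 1009] [276.20812686 213.92071358] [531.2 252.3  59. ]
186 138 [((360, 280), array([521.7, 252. ,  59. ]))]
```

View pics/jar5b.png

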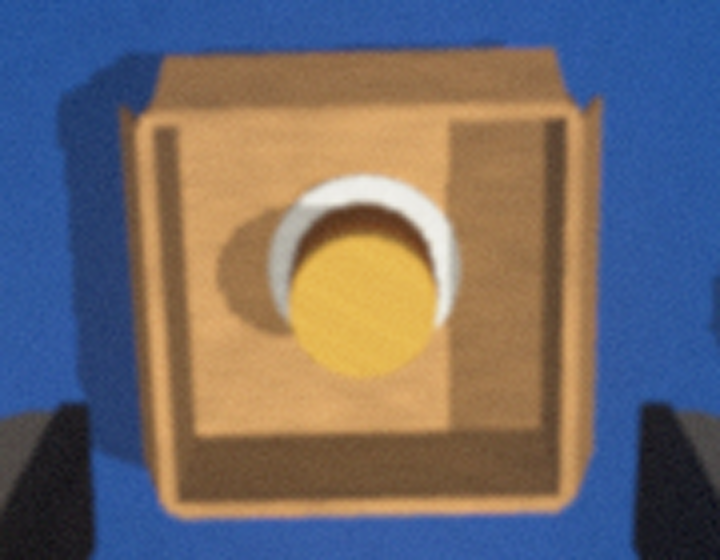

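The jar stands upright, centred on the pad (lid at (362,305), and its measured position matches the pad to about 1 mm). Next I return the canister, then the pack.

Run:
```python
from h import *
robot.movep([*at(TC,TY,50),260],rv(LY))
pick(at(TC,TY,50),90,rv(LY),.95,up=110)
place(at(LC,LY,-8),92,.95,up=110)
robot.movep([*at(TC,TY,-50),230],rv(LY))
pick(at(TC,TY,-50),84,rv(LY),.95,up=110)
place(at(LC,LY,-74),86,.95,up=130)
robot.movep([450,4,330],rv()); robot.hold(.3)
im,info=snap('wrist','fin.png')
for n in ['pack_c','canister_c']: print(n,pin(n,'wrist',info))
s,_=snap('side','fins.png'); print(robot.observe()['t'])
cv2.imwrite('pics/v6.png',np.hstack([cv2.resize(im[60:300,150:350,::-1],(500,600)),cv2.resize(s[120:340,200:310,::-1],(300,600))]))
```

```text
gripped w 53.396029486133116 F 19.98186970129609
air [-0.3  0.2 -2.4]
down at [547.2   5.9  92. ] exp 92 dF 4.7
t 59.5 w 0.9496890643014101
gripped w 55.771179352378525 F 19.976837038993835
air [-0.3  0.1 -1.3]
down at [481.1   3.6  85.9] exp 86 dF 6.4
t 70.7 w 0.9491638975660316
pack_c []
canister_c [(0.9, array([547.6,   3.1,  74.3]))]
71.9667
```

View pics/v6.png

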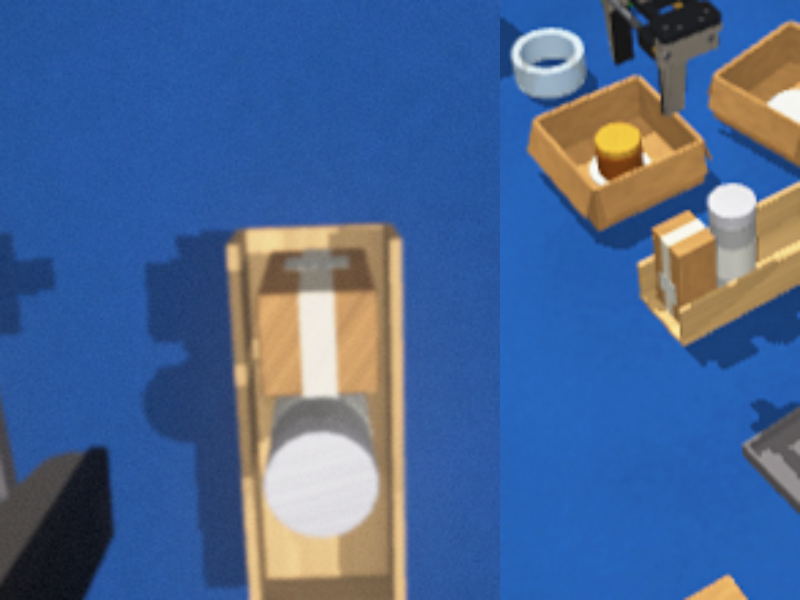

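The pack corners (259,292)–(378,392) and the lid (321,484) match the starting view to within about 1 mm. Everything is upright, so I'm handing the job in.

```bash
python3 -c "
from h import *
print(robot.job_done())"
```

```text
the job is handed in; nothing more can be done
None
```

The job is handed in at about 72 s of the 141 s allowed: the jar stands centred on the near carton's pad, both tall packages are back in the lane within about 1 mm of where they stood, and I touched nothing else.

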